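# Set a stake in the goldsmith's swivel block by feel

### The job

Take the stake with the flat square head out of the wooden rack and set it up in the hole of the swivelling steel block: its head hides the hole from you, so rest the end of the tang lightly on the middle of the block's polished face, which is solid, and slide it outwards and about until it drops into the hole, never leaning on it hard enough to score the face. Keep hold of the stake and ease it down until its collar sits flush on the face and it stands upright, then let go. Leave the other two stakes standing in the rack and the hammer where it lies.

Things in the scene. Friction and masses are not known exactly. Their poses are not given: they have to be found in the camera images.
- stake: The stake to set: plain steel, about 290 g, 68 mm tall: round tang 12 mm across and 28 mm long with a 2 mm foot chamfer, round collar 26 mm across (28 to 34 mm above the foot), square head 30 x 30 x 34 mm, flat sides and top. Origin: centre of the foot; z up; x, y square to the head's sides. Starts upright in a rack hole, collar on the rack's top, turned up to 0.4 rad from the rack's axes.
- rack: Wooden rack fixed to the bench, 62 x 250 x 45 mm tall, with three 18 mm holes 34 mm deep in a row along its y axis at y = -80, 0 and +80 mm; a stake stands loosely in each, in any order. Origin: centre of its underside, z up.
- holder: Swivel stake block bolted to the bench: round grey base 112 mm across, 24 mm tall, bolt lugs along its y axis to 82 mm out, small clamp lever on its -x side; on it a rigid polished steel block 100 x 100 x 38 mm, clamped at an angle that this pose does not tell. Origin: centre of the base's underside, on the swivel axis; z up.
- holder_face (a point): Middle of the block's level, plain top face, on the swivel axis, 62 mm above the bench. The face is solid here; its one plain blind hole, 14 mm across, 31 mm deep, no countersink, is centred 14 mm from this point in an unknown direction (the block has been left clamped at any angle and does not turn when pushed). Pressing the stake on face or hole wall with over 25 N scores it.
- mushroom_stake: Bystander: steel stake of the same tang and collar with a 42 mm mushroom head on an 18 mm neck, 73 mm tall overall; stands in the rack. Origin: centre of the tang's foot.
- ball_stake: Bystander: steel stake of the same tang and collar with a 28 mm ball on a 14 mm neck, 78 mm tall overall; stands in the rack. Origin: centre of the tang's foot.
- hammer: Bystander: hammer 240 mm long lying on the bench, farther out than rack and block. Origin: underside, middle of its length; x along it.
Mind the look-alikes: they are no part of the job. What is shaped like the stake but black or blue is not meant.

How it is judged:
On the way, in this order (a step that is already met when the one before it is completed fails the run):
1. the stake is lifted clear of the rack in the gripper (z of stake in the frame of rack above 0.05 m and contact force between the fingers and stake above 1 N), for 0.1 s.
2. the foot of the tang, held, rests on the face within 15 mm of its middle (contact force between stake and holder above 0.5 N and z of stake in the frame of holder above 0.06 m and horizontal distance between stake and holder_face below 0.015 m and contact force between the fingers and stake above 1 N), for 0.1 s.
3. the tang is guided down the hole, still held, until its foot is 24 mm or more below the face (z of stake in the frame of holder below 0.038 m and horizontal distance between stake and holder_face below 0.018 m and contact force between the fingers and stake above 1 N), for 0.1 s.
At the end, for the whole second after the job is handed in: The square-headed stake stands released and at rest in the block's hole, its collar on the face (foot 26.5 mm or more below the face, within 18 mm of the swivel axis), within 0.06 rad of upright; the other two stakes are within 15 mm and the hammer within 20 mm of where they began (z of stake in the frame of holder below 0.0355 m and horizontal distance between stake and holder_face below 0.018 m and angle between stake's own z axis and vertical below 0.06 rad and linear speed of stake below 0.02 m/s and contact force between the fingers and stake below 0.1 N and distance of each of mushroom_stake, ball_stake from where it was at the start of the episode below 0.015 m and distance of hammer from where it was at the start of the episode below 0.02 m); the robot touches nothing.
It fails at once if the stake is pressed on the block with more than 25 N (contact force between stake and holder above 25 N).
It fails at once if another stake is moved by more than 15 mm (distance of any of mushroom_stake, ball_stake from where it was at the start of the episode above 0.015 m).
It fails at once if the hammer is moved by more than 20 mm (distance of hammer from where it was at the start of the episode above 0.02 m).
It also fails if it takes over 72 s, if anything falls off the work surface, if the arm or the gripper's body presses on something with over 40 N, if the wrist force passes 120 N, or if a joint passes its speed limit or range.

### The arm

A 6-joint arm with a two-finger parallel gripper is mounted at the origin on the work surface. World frame = base frame: x ahead of the robot, y to its left, z up, the work surface at z = 0. Lengths are in m, angles in rad, forces in N, time in s.
With the tool pointing down it reaches from about 0.275 to 0.725 m from the base axis. Payload 15.9 kg.
Tool frame: the origin (TCP) lies between the finger pads; the fingertips stand 8 mm ahead of it and the grasp point (between the pads) lies 11 mm behind it; z points along the fingers, y is the line along which they close (so a half turn about z gives the same grasp; the last joint's range is limited). The gripper opens to 85 mm and grips with 20 to 120 N. Pads are 22 mm wide; open, the fingers measure 114 mm over their backs; the gripper's body (76 mm by 85 mm) begins 54 mm behind the grasp point. The pads swing forward as they close: fully open they stand 13 mm farther back than shut.
Start: joints at [-1.125, 0.213, -0.034, 1.323, 0, 1.571], TCP at [0.216, -0.451, 0.239] pointing down, gripper open.
Joint ranges: [-2.98, 2.98], [-0.74, 1.72], [-1.14, 1.35], [-2.1, 2.04], [-1.57, 1.44], [-3.14, 3.14]. Speed limits (rad/s): [1.89, 1.89, 2.39, 2.57, 3.14, 3.14].

### API

Orientations are given as a unit quaternion [x, y, z, w].
In Python, from workcell import r gives the robot as it stands.
- The arm moves only by the tool servo_tool, never from a script. Its argument "commands" is one flat list of numbers, 7 for each row, row after row: the turn, a rotation vector about the tool's x, y, z in degrees, then the shift along the tool's x, y, z in mm, then the gripper's target within -1 to 1 (shut at 1, half-way at 0, fully open at -1). In form: [wx, wy, wz, dx, dy, dz, grip, wx, wy, wz, dx, dy, dz, grip, ...]. A call has 1 to 5 rows; each row is the pose to reach, as a shift and turn from the pose commanded when the call began, along the tool's axes at that moment; what a row does not reach only later rows make up. A row lasts 1/8 s, in which the tool goes at most 62.5 mm and 10.7 degrees, less where a joint would pass 70% of its speed; a pose out of reach is approached as far as the arm can. A call with a gripper value outside its range is refused whole. The fingers move at their own pace and stop on an object; "force" is the grip in N (left out, the last holds). Time passes only in rows, so rows that repeat a pose let the fingers close. It gives the time, the measured TCP pose, the force, the opening and the grip force at its end, in the units of the state.
- r.sense(): the state, without advancing time (a new reading comes with each control period).
- r.get_image(name): name is "scene" or "top"; returns (picture, depth): 400x640x3 uint8, blue, green, red; 400x640 float32, m along the optical axis (not along the pixel's ray), 0 where there is no reading.
- r.camera_info(name): a dict with "fx", "fy", "cx", "cy" (pixels), "k1" (the pictures are not rectified: a ray, as slopes to the right and down, at radius r is drawn at 1 + k1 r^2 times it, then the intrinsics apply), "extrinsics" (4x4, takes a point from world to camera coordinates). Camera axes: x right, y down, z forward; pixel columns grow to the right and rows downward; lengths in m; the calibration is good to about 2 mm. A picture is of the moment at which its call begins. camera_info takes no time and is no camera call.
- r.job_done(): hands the job in; it is judged then, once.
The state is a dict: "time": time; "joints": joint angles; "dq": joint speeds; "joint_efforts": joint torques, N m; "eef_pos": TCP position; "tool_rot": TCP orientation; "force": force on the tool from outside, world axes, zero at the start; "torque": the same for the moment, N m; "gripper_width": finger opening in m; "gripper_force": force on a finger pad.
Only numpy, scipy, OpenCV 4.12 (cv2) and the standard library are available. Lean on these libraries where they do the work, as an engineer would, in place of code of your own. Each camera call takes 0.05 s, during which the arm holds its last target. There are 200 camera calls.

## Working session

There is one attempt and no reset: what is moved stays moved. The work goes in short steps, Python scripts to look and compute and a tool call to move; the robot and the scene stay as the last step left them, time stands still between calls to the robot, and variables do not carry over. Pictures are saved under pics/ and viewed, at most 10 in all, crops included, and the job is handed in when it is done.

Besides the shell and the picture viewer there is one more tool, called after "Emit:" as name(argument=value, ...), one argument or row to a line, values as JSON. servo_tool: Moves the arm, as the interface text tells. Its arguments: {"type":"object","properties":{"commands":{"type":"array","items":{"type":"number"}},"force":{"type":"number"}},"required":["commands"]}

```bash
mkdir -p pics
cat > h.py <<'E'
import numpy as np, cv2
from workcell import r
def cam(n):
    c=r.camera_info(n); return c,np.array(c["extrinsics"])
def ray(n,u,v):
    c,E=cam(n); x=(u-c["cx"])/c["fx"]; y=(v-c["cy"])/c["fy"]
    rd=np.hypot(x,y); ru=rd
    for _ in range(20): ru=rd/(1+c["k1"]*ru**2)
    s=ru/rd if rd>0 else 1
    R=E[:3,:3]; return -R.T@E[:3,3], R.T@np.array([x*s,y*s,1])
def onz(n,u,v,z):
    o,d=ray(n,u,v); return o+d*(z-o[2])/d[2]
def atd(n,u,v,D):
    o,d=ray(n,u,v); return o+d*D
def cloud(n,depth):
    c,E=cam(n); h,w=depth.shape
    uu,vv=np.meshgrid(np.arange(w),np.arange(h))
    x=(uu-c["cx"])/c["fx"]; y=(vv-c["cy"])/c["fy"]; rd=np.hypot(x,y); ru=rd.copy()
    for _ in range(20): ru=rd/(1+c["k1"]*ru**2)
    s=np.where(rd>0,ru/np.maximum(rd,1e-9),1)
    P=np.stack([x*s*depth,y*s*depth,depth],-1)
    return (P-E[:3,3])@E[:3,:3]
E
python3 - <<'E'
from h import *
for n in("top","scene"):
    p,d=r.get_image(n); cv2.imwrite(f"pics/{n}0.png",p); np.save(f"{n}0.npy",d)
    c,E=cam(n); print(n,{k:c[k] for k in("fx","fy","cx","cy","k1")},(-E[:3,:3].T@E[:3,3]).round(3),E[2,:3].round(2),(d>0).mean())
s=r.sense(); print(s)
E
```

```text
top {'fx': 464.8199814813263, 'fy': 464.8199814813263, 'cx': 322.6149337913319, 'cy': 201.6235793376214, 'k1': -0.1246531398215793} [ 0.456 -0.017  1.177] [ 0.14  0.   -0.99] 0.996078125
scene {'fx': 377.03291963893184, 'fy': 377.03291963893184, 'cx': 321.076815286024, 'cy': 194.9298831659604, 'k1': 0.03130837953547934} [ 1.123 -0.069  0.552] [-0.71  0.11 -0.69] 0.99601953125
{'time': 0.1, 'joints': array([-1.12499849e+00,  2.13289420e-01, -3.49470523e-02,  1.32350517e+00,
       -3.92245562e-05,  1.57080519e+00]), 'dq': array([ 8.23625731e-04, -2.57115751e-03,  2.00995119e-03, -1.54709126e-03,
       -5.19306759e-06, -1.23004925e-03]), 'joint_efforts': array([ 4.32806206e-03, -6.87247467e+01,  4.87808669e+01,  1.21872593e-02,
        3.01051523e-04, -3.05504545e-05]), 'eef_pos': array([ 0.21545696, -0.45088528,  0.23889397]), 'tool_rot': array([ 9.75261588e-01,  2.21053413e-01, -1.23613822e-04, -4.56628799e-04]), 'force': array([1.07187991, 0.15688196, 0.69611787]), 'torque': array([-0.00803447,  0.05586021,  0.00844348]), 'gripper_force': 0.0, 'gripper_width': 0.08543427886556562}
```

View pics/top0.png

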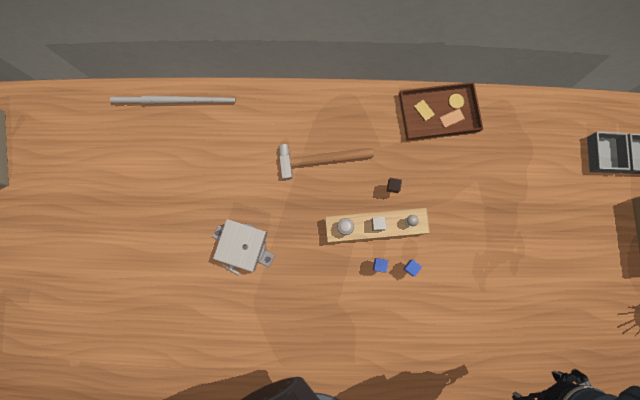

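View pics/scene0.png

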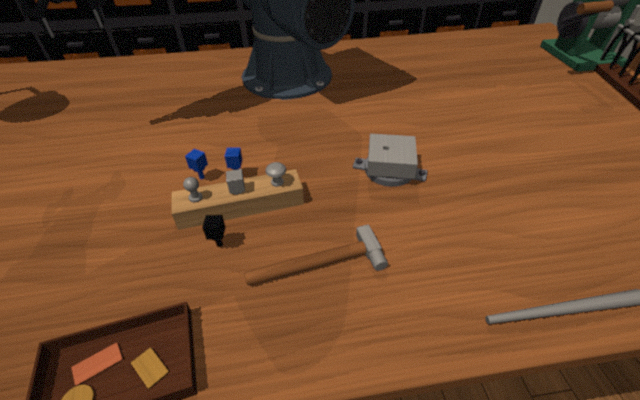

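The top view shows the rack from (327,230) to (428,220), holding a mushroom at (346,227), a grey square head at (379,224) and a ball at (412,221). The swivel block is at (241,246), with its hole visible near (245,247). The square-headed candidates are grey (379,224), black (394,186) and blue (381,265) and (413,268). Only the grey one is plain steel and stands in the rack, so that is the one meant. I'll measure it and confirm with a crop.

Run:
```python
from h import *
p=cv2.imread("pics/top0.png"); d=np.load("top0.npy"); P=cloud("top",d); z=P[...,2]
hsv=cv2.cvtColor(p,cv2.COLOR_BGR2HSV)
def comp(m,u,v,R=45):
    k=np.zeros_like(m); k[v-R:v+R,u-R:u+R]=1
    n,l,s,c=cv2.connectedComponentsWithStats((m&k).astype(np.uint8)); i=l[v,u]; return l==i
def rect(m,zz,name):
    ys,xs=np.nonzero(m); Q=np.array([onz("top",u,v,zz)[:2] for u,v in zip(xs,ys)])
    rc=cv2.minAreaRect((Q*1000).astype(np.float32)); print(name,m.sum(),"zmed",np.median(z[m]).round(4),"mean",Q.mean(0).round(4),"rect",np.round(rc[0],1),np.round(rc[1],1),round(rc[2],1))
rect(comp(z>0.072,379,224,14),0.085,"head")
rect(comp((z>0.035)&(z<0.055),360,225,75),0.045,"rack")
rect(comp(z>0.052,241,240),0.062,"block")
rect(comp(z>0.06,346,227,14),.08,"mush")
rect(comp(z>0.06,412,221,14),.08,"ball")
# hole
g=cv2.cvtColor(p,cv2.COLOR_BGR2GRAY)
hm=(g[235:260,232:258]<110); ys,xs=np.nonzero(hm)
w=np.zeros(g.shape,np.uint8); w[235:260,232:258]=hm
n,l,s,c=cv2.connectedComponentsWithStats(w)
for i in range(1,n): print("hole?",s[i],c[i],onz("top",*c[i],0.062).round(4))
for n_,(u,v) in {"blue1":(381,265),"blue2":(413,268),"black":(394,186)}.items(): print(n_,P[v,u].round(3))
a=cv2.resize(p[190:285,325:435],None,fx=5,fy=5,interpolation=cv2.INTER_CUBIC)
b=cv2.resize(p[215:280,205:280],None,fx=3.2,fy=3.2,interpolation=cv2.INTER_CUBIC)
o=np.zeros((a.shape[0],a.shape[1]+b.shape[1],3),np.uint8); o[:,:a.shape[1]]=a; o[:b.shape[0],a.shape[1]:]=b
cv2.imwrite("pics/crop1.png",o)
```

```text
head 173 zmed 0.0846 mean [ 0.5562 -0.1505] rect [ 556.1 -149.8] [28.4 31. ] 0.9
rack 2035 zmed 0.0447 mean [ 0.5557 -0.1534] rect [ 556.  -150.3] [ 62.8 249.3] 6.1Traceback (most recent call last):
  File "<stdin>", line 12, in <module>
  File "<stdin>", line 8, in rect
  File "h.py", line 12, in onz
    o,d=ray(n,u,v); return o+d*(z-o[2])/d[2]
        ~~~^^^^^^^
  File "h.py", line 6, in ray
    c,E=cam(n); x=(u-c["cx"])/c["fx"]; y=(v-c["cy"])/c["fy"]
        ~~~^^^
  File "h.py", line 4, in cam
    c=r.camera_info(n); return c,np.array(c["extrinsics"])
ValueError: time passes only in moves, steps and waits
```

```bash
sed -i 's/^def cam(n):/from functools import lru_cache\n@lru_cache(None)\ndef cam(n):/' h.py
python3 - <<'E'
from h import *
p=cv2.imread("pics/top0.png"); d=np.load("top0.npy"); P=cloud("top",d); z=P[...,2]
def comp(m,u,v,R=45):
    k=np.zeros_like(m); k[v-R:v+R,u-R:u+R]=1
    n,l,s,c=cv2.connectedComponentsWithStats((m&k).astype(np.uint8)); i=l[v,u]; return l==i
def rect(m,zz,name):
    ys,xs=np.nonzero(m); Q=np.array([onz("top",u,v,zz)[:2] for u,v in zip(xs,ys)])
    rc=cv2.minAreaRect((Q*1000).astype(np.float32)); print(name,m.sum(),"zmed",np.median(z[m]).round(4),"mean",Q.mean(0).round(4),"rect",np.round(rc[0],1),np.round(rc[1],1),round(rc[2],1))
rect(comp(z>0.080,379,224,14),0.085,"head")
rect(comp(z>0.055,241,240),0.062,"block")
rect(comp(z>0.06,346,227,14),.08,"mush")
rect(comp(z>0.06,412,221,14),.08,"ball")
g=cv2.cvtColor(p,cv2.COLOR_BGR2GRAY)
w=np.zeros(g.shape,np.uint8); w[235:260,232:258]=(g[235:260,232:258]<110)
n,l,s,c=cv2.connectedComponentsWithStats(w)
for i in range(1,n): print("hole?",s[i],c[i],onz("top",*c[i],0.062).round(4))
for n_,(u,v) in {"blue1":(381,265),"blue2":(413,268),"black":(394,186)}.items(): print(n_,P[v,u].round(3))
a=cv2.resize(p[190:285,325:435],None,fx=5,fy=5,interpolation=cv2.INTER_CUBIC)
b=cv2.resize(p[215:280,205:280],None,fx=3.2,fy=3.2,interpolation=cv2.INTER_CUBIC)
o=np.zeros((a.shape[0],a.shape[1]+b.shape[1],3),np.uint8); o[:,:a.shape[1]]=a; o[:b.shape[0],a.shape[1]:]=b
cv2.imwrite("pics/crop1.png",o)
E
```

```text
head 168 zmed 0.0846 mean [ 0.5561 -0.151 ] rect [ 556.1 -150.9] [28.4 28.8] 0.9
block 1704 zmed 0.0616 mean [0.4992 0.1817] rect [499.5 180.8] [101.8 100.8] 73.3
mush 233 zmed 0.0856 mean [ 0.5478 -0.0711] rect [548.1 -70.9] [38. 38.] 1.0
ball 108 zmed 0.0904 mean [ 0.565  -0.2316] rect [ 565.  -231.6] [23.9 26.7] 0.9
hole? [243 244   3   4   9] [244.         245.66666667] [0.4978 0.1699 0.062 ]
hole? [257 259   1   1   1] [257. 259.] [0.4666 0.1375 0.062 ]
blue1 [ 0.458 -0.158  0.07 ]
blue2 [ 0.451 -0.235  0.068]
black [ 0.648 -0.19   0.067]
```

View pics/crop1.png

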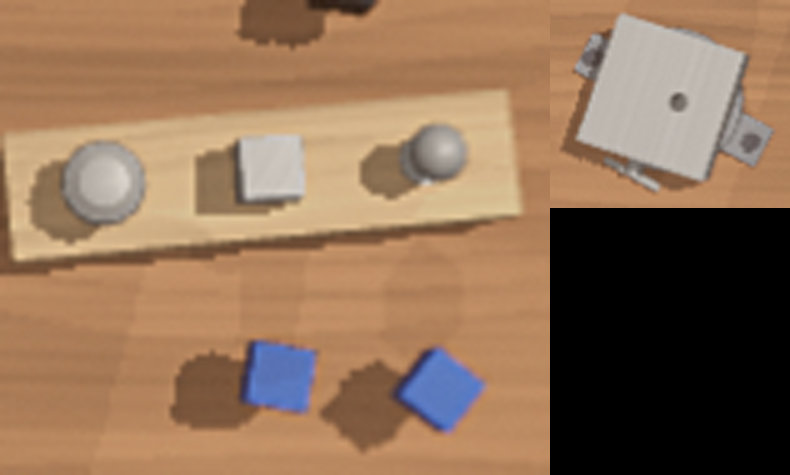

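The crop confirms it: the grey square head (crop 270,168, i.e. full image 379,224) stands in the rack's middle hole, and the blue and black ones stand outside it. The hole shows up at crop (679,102), i.e. full image (245,247). Next I'll refine the head's yaw and the hole, and cross-check with the scene camera.

```bash
cat > m.py <<'E'
from h import *
def subrect(n,p,u0,v0,u1,v1,f,zz,name,k=8):
    a=cv2.resize(p[v0:v1,u0:u1],None,fx=k,fy=k,interpolation=cv2.INTER_CUBIC)
    m=f(a).astype(np.uint8); cs,_=cv2.findContours(m,cv2.RETR_EXTERNAL,cv2.CHAIN_APPROX_NONE)
    c=max(cs,key=cv2.contourArea)[:,0].astype(float)
    Q=np.array([onz(n,u0+(x+.5)/k-.5,v0+(y+.5)/k-.5,zz)[:2] for x,y in c])*1000
    rc=cv2.minAreaRect(Q.astype(np.float32)); M=cv2.moments(Q.astype(np.float32))
    print(n,name,"rect",np.round(rc[0],1),np.round(rc[1],1),round(rc[2],1),"cen",round(M["m10"]/M["m00"],1),round(M["m01"]/M["m00"],1))
E
python3 - <<'E'
from m import *
p=cv2.imread("pics/top0.png"); q=cv2.imread("pics/scene0.png")
sat=lambda a:cv2.cvtColor(a,cv2.COLOR_BGR2HSV)[...,1]
gray=lambda a:cv2.cvtColor(a,cv2.COLOR_BGR2GRAY)
subrect("top",p,369,214,390,235,lambda a:sat(a)<60,.085,"head")
subrect("top",p,369,214,390,235,lambda a:sat(a)<40,.085,"head40")
subrect("top",p,209,215,270,277,lambda a:(sat(a)<50)&(gray(a)>150),.062,"block")
for t in(110,130,150):subrect("top",p,238,240,251,254,lambda a:gray(a)<t,.062,"hole")
for t in(100,120): subrect("scene",q,380,142,393,154,lambda a:gray(a)<t,.062,"hole")
g=gray(q); print(g[144:153,380:394]); print(gray(p)[240:254,238:252])
P=cloud("scene",np.load("scene0.npy"));z=P[...,2]
for nm,(u,v),lo,hi,R in(("head",(236,180),.081,.09,12),("block",(392,150),.0585,.066,32)):
    w=P[v-R:v+R,u-R:u+R].reshape(-1,3); w=w[(w[:,2]>lo)&(w[:,2]<hi)]
    rc=cv2.minAreaRect((w[:,:2]*1000).astype(np.float32)); print("scene",nm,len(w),w.mean(0).round(4),np.round(rc[0],1),np.round(rc[1],1),round(rc[2],1))
E
```

```text
top head rect [ 555.7 -150.1] [32.1 32.5] 2.4 cen 555.6 -150.1
top head40 rect [ 555.8 -150.1] [30.7 31.2] 3.8 cen 555.7 -150.2
top block rect [500.9 181.6] [100.9 103.1] 73.4 cen 500.0 181.7
top hole rect [497.4 169.9] [ 6.8 10.5] 61.6 cen 497.5 169.8
top hole rect [496.1 168.5] [12.9 10.9] 2.1 cen 496.1 168.5
top hole rect [496.  168.3] [13.8 13. ] 1.3 cen 495.9 168.3
scene hole rect [494.2 168.6] [10.9 10.4] 74.0 cen 494.3 168.3
scene hole rect [494.4 168.5] [14.4 14.5] 60.4 cen 494.4 168.6
[[148 140 142 143 146 145 145 143 142 144 144 141 139 137]
 [143 146 142 137 133 136 136 137 139 142 141 143 143 141]
 [143 143 131 113 103 105 109 118 127 139 141 138 141 142]
 [143 146 126  88  69  75  84  92 105 126 140 143 139 139]
 [138 142 130  96  74  75  76  79 103 125 142 143 141 142]
 [145 143 137 116 105 101  99 102 111 135 141 144 146 142]
 [138 141 139 134 140 132 125 128 134 143 148 143 142 146]
 [144 143 144 145 143 149 146 142 143 145 143 141 141 140]
 [143 141 143 148 142 145 145 138 140 143 147 147 144 144]]
[[185 183 185 185 185 186 186 184 187 190 187 184 185 188]
 [185 185 
[... 203 characters left out ...]
0 175 185 188 187 185]
 [185 186 186 187 161  99  76  97 115 148 178 188 188 184]
 [184 185 186 181 145  97  98 109 116 139 175 188 187 183]
 [186 185 185 179 145 100 106 115 114 134 173 189 187 183]
 [185 185 186 186 160 116 110 112 118 154 182 188 186 183]
 [184 183 185 187 177 154 130 126 148 176 188 187 184 183]
 [183 184 186 185 186 190 188 185 187 189 188 186 183 184]
 [185 185 186 184 186 190 190 188 187 187 187 185 182 184]
 [185 186 184 184 186 189 187 185 185 187 186 184 184 185]
 [184 185 185 184 188 189 187 185 187 187 185 183 184 186]]
scene head 182 [ 0.557  -0.1507  0.085 ] [ 555.3 -150.7] [31.7 28.4] 0.5
scene block 1370 [0.5024 0.1822 0.0625] [498.4 182.9] [ 99.6 103.9] 73.2
```

Emit:
servo_tool(
  commands=[0,0,-10,54,-15,0,-1,0,0,-20,109,-31,0,-1,0,0,-30,164,-47,10,-1,0,0,-40,218,-62,20,-1,0,0,-50,273,-78,30,-1],
)

```text
time: 0.72
eef_pos: [0.4293, -0.2616, 0.2089]
tool_rot: [0.789, 0.615, -0.0, -0.0]
force: [1.1, -2.1, -0.4]
gripper_width: 0.0853
gripper_force: 0.0
```

```bash
cat >> h.py <<'E'
from scipy.spatial.transform import Rotation as Ro
def go(target,theta):
    """shift in tool axes (mm), turn (rotvec deg, tool axes) to target pos & yaw theta (deg), tool down"""
    s=r.sense(); R0=Ro.from_quat(s["tool_rot"]); t=np.radians(theta)
    Rt=Ro.from_matrix(np.array([[np.cos(t),np.sin(t),0],[np.sin(t),-np.cos(t),0],[0,0,-1]]))
    print("t",round(s["time"],2),"pos",s["eef_pos"].round(4),"F",s["force"].round(2),"w",round(s["gripper_width"],4),"gf",round(s["gripper_force"],1))
    print("shift",(R0.inv().apply(np.array(target)-s["eef_pos"])*1000).round(1),"turn",np.degrees((R0.inv()*Rt).as_rotvec()).round(2))
E
python3 -c "
from h import *
go([.5558,-.1502,.06],93.8)"
```

```text
t 0.72 pos [ 0.4293 -0.2616  0.2089] F [ 1.13 -2.08 -0.4 ] w 0.0853 gf 0.0
shift [138.9  95.4 148.9] turn [-1.000e-02 -0.000e+00 -1.793e+01]
```

Emit:
servo_tool(
  commands=[0,0,-9,46,32,10,-1,0,0,-18,93,64,30,-1,0,0,-18,139,95,50,-1,0,0,-18,139,95,80,-1,0,0,-18,139,95,90,-1],
)

```text
time: 1.35
eef_pos: [0.554, -0.1514, 0.1173]
tool_rot: [0.685, 0.729, -0.001, -0.001]
force: [-0.3, -0.8, 0.8]
gripper_width: 0.0854
gripper_force: 0.0
```

```bash
python3 -c "
from h import *
go([.5558,-.1502,.06],93.8)"
```

```text
t 1.35 pos [ 0.554  -0.1514  0.1173] F [-0.28 -0.75  0.8 ] w 0.0854 gf 0.0
shift [ 1.1  2.1 57.3] turn [-0.18 -0.06 -0.2 ]
```

Emit:
servo_tool(
  commands=[0,0,0,1,2,30,-1,0,0,0,1,2,57,-1,0,0,0,1,2,57,-1,0,0,0,1,2,57,-1,0,0,0,1,2,57,0],
  force=30,
)

```text
time: 1.98
eef_pos: [0.5576, -0.1514, 0.0638]
tool_rot: [0.685, 0.729, 0.0, 0.001]
force: [0.9, -1.1, -0.9]
gripper_width: 0.0697
gripper_force: 0.0
```

Emit:
servo_tool(
  commands=[0,0,0,0,0,0,1,0,0,0,0,0,0,1,0,0,0,0,0,0,1,0,0,0,0,0,0,1,0,0,0,0,0,0,1],
  force=40,
)

```text
time: 2.6
eef_pos: [0.5571, -0.1511, 0.0627]
tool_rot: [0.685, 0.729, 0.0, 0.0]
force: [-1.4, -0.0, 6.0]
gripper_width: 0.0292
gripper_force: 39.4
```

```bash
python3 -c "
from h import *
go([.5558,-.1502,.06],93.8);print(r.sense()['torque'].round(2))"
```

```text
t 2.6 pos [ 0.5571 -0.1511  0.0627] F [-1.41 -0.03  6.04] w 0.0292 gf 39.4
shift [ 1.  -1.2  2.7] turn [ 0.03  0.01 -0.26]
[0.09 0.27 0.01]
```

Emit:
servo_tool(
  commands=[0,0,0,0,0,-15,1,0,0,0,0,0,-40,1,0,0,0,0,0,-70,1,0,0,0,0,0,-85,1,0,0,0,0,0,-85,1],
)

```text
time: 3.22
eef_pos: [0.5574, -0.1512, 0.1482]
tool_rot: [0.685, 0.729, 0.0, 0.001]
force: [0.0, 0.3, -4.1]
gripper_width: 0.0291
gripper_force: 40.4
```

```bash
python3 -c "
from h import *
p,d=r.get_image('top'); cv2.imwrite('pics/top1.png',p)
q,d=r.get_image('scene'); cv2.imwrite('pics/scene1.png',q); cv2.imwrite('pics/s1c.png',cv2.resize(q[80:260,140:340],None,fx=3,fy=3,interpolation=2))
go([.4998,.1816,.130],93.8);print(r.sense()['torque'].round(2))"
```

```text
t 3.33 pos [ 0.5565 -0.1509  0.1464] F [-0.23  0.61 -2.85] w 0.0296 gf 40.4
shift [335.4 -36.   16.6] turn [-0.06 -0.02 -0.26]
[ 0.06 -0.03 -0.04]
```

View pics/s1c.png

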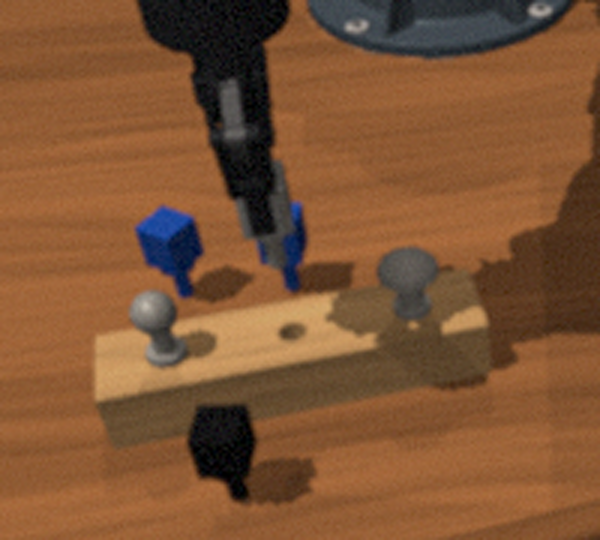

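The crop shows the stake in the fingers (tang at 272,262), its rack hole empty at (292,330), and the ball and mushroom stakes still standing.

Emit:
servo_tool(
  commands=[0,0,0,40,-4,-25,1,0,0,0,95,-10,-25,1,0,0,0,155,-17,-25,1,0,0,0,215,-24,-25,1,0,0,0,275,-30,-25,1],
)

```text
time: 3.95
eef_pos: [0.5088, 0.1232, 0.1712]
tool_rot: [0.685, 0.729, -0.001, -0.0]
force: [0.9, 0.6, -3.4]
gripper_width: 0.0293
gripper_force: 40.5
```

Emit:
servo_tool(
  commands=[0,0,0,35,-4,0,1,0,0,0,60,-6,15,1,0,0,0,60,-6,30,1,0,0,0,60,-6,40,1,0,0,0,60,-6,40,1],
)

```text
time: 4.58
eef_pos: [0.4998, 0.1801, 0.1313]
tool_rot: [0.685, 0.728, -0.001, -0.0]
force: [0.2, 0.4, -3.2]
gripper_width: 0.0296
gripper_force: 40.4
```

```bash
python3 -c "
from h import *
q,d=r.get_image('scene'); cv2.imwrite('pics/scene2.png',q); cv2.imwrite('pics/s2c.png',cv2.resize(q[60:200,320:460],None,fx=4,fy=4,interpolation=2))
go([.4998,.1816,.110],93.8);print(r.sense()['torque'].round(2))"
```

```text
t 4.62 pos [0.5002 0.1803 0.132 ] F [ 0.45 -0.54 -2.34] w 0.0295 gf 40.4
shift [ 1.3 -0.3 22. ] turn [-0.04  0.02 -0.32]
[-0.01  0.    0.01]
```

View pics/s2c.png

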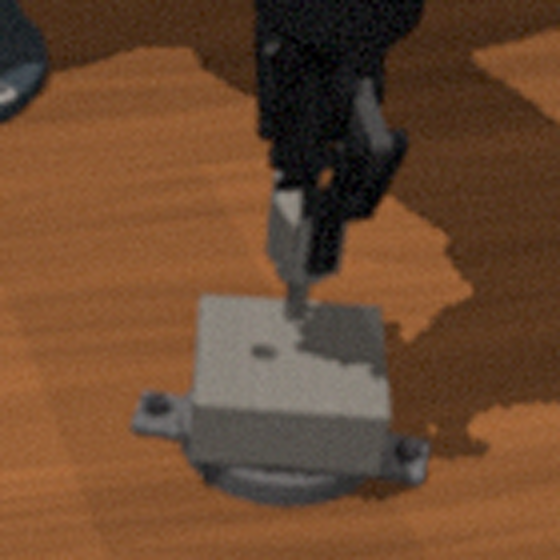

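The crop shows the stake upright with its foot at (296,315), above the middle of the face. The hole is at (264,351), towards the rack side (-y) as measured.

Emit:
servo_tool(
  commands=[0,0,0,1,0,10,1,0,0,0,1,0,17,1,0,0,0,1,0,20,1,0,0,0,1,0,21,1,0,0,0,1,0,21.5,1],
)

```text
time: 5.25
eef_pos: [0.5003, 0.1821, 0.1109]
tool_rot: [0.685, 0.729, 0.0, 0.0]
force: [-0.2, -0.1, -3.3]
gripper_width: 0.0291
gripper_force: 40.5
```

Emit:
servo_tool(
  commands=[0,0,0,0,0,0.5,1,0,0,0,0,0,1,1,0,0,0,0,0,1,1],
)

```text
time: 5.62
eef_pos: [0.5002, 0.1821, 0.1098]
tool_rot: [0.685, 0.729, 0.0, -0.0]
force: [-0.7, -0.9, -2.5]
gripper_width: 0.0296
gripper_force: 40.5
```

Run:
```python
from h import *
print(onz("scene",394,138.75,.086).round(4))
F=[]
s=r.sense(); print(s["eef_pos"].round(4),s["force"].round(2),s["torque"].round(3))
```

```text
[0.4984 0.1834 0.086 ]
[0.5002 0.1821 0.1098] [-0.65 -0.95 -2.55] [-0.001  0.035 -0.001]
```

Emit:
servo_tool(
  commands=[0,0,0,0,0,0.5,1,0,0,0,0,0,1,1,0,0,0,0,0,1,1],
)

```text
time: 6.0
eef_pos: [0.5002, 0.1821, 0.1088]
tool_rot: [0.685, 0.729, -0.0, -0.0]
force: [-0.4, -0.6, -2.9]
gripper_width: 0.0295
gripper_force: 40.5
```

Emit:
servo_tool(
  commands=[0,0,0,0,0,0.5,1,0,0,0,0,0,0.5,1],
)

```text
time: 6.25
eef_pos: [0.5002, 0.1821, 0.1083]
tool_rot: [0.685, 0.729, -0.0, -0.0]
force: [0.1, 0.0, -2.4]
gripper_width: 0.0292
gripper_force: 40.5
```

Emit:
servo_tool(
  commands=[0,0,0,0,0,0.5,1,0,0,0,0,0,0.5,1],
)

```text
time: 6.5
eef_pos: [0.5002, 0.1821, 0.1078]
tool_rot: [0.685, 0.729, 0.0, -0.0]
force: [0.2, -0.2, -3.0]
gripper_width: 0.0291
gripper_force: 40.5
```

Emit:
servo_tool(
  commands=[0,0,0,0,0,0.5,1,0,0,0,0,0,0.5,1],
)

```text
time: 6.75
eef_pos: [0.5003, 0.1821, 0.1076]
tool_rot: [0.685, 0.729, 0.0, 0.0]
force: [-2.2, -1.0, 4.2]
gripper_width: 0.0292
gripper_force: 41.5
```

Emit:
servo_tool(
  commands=[0,0,0,0,0,0.3,1,0,0,0,0,0,0.3,1],
)

```text
time: 7.0
eef_pos: [0.5003, 0.1821, 0.1076]
tool_rot: [0.685, 0.729, 0.0, 0.0]
force: [-3.5, -1.8, 9.4]
gripper_width: 0.0296
gripper_force: 42.2
```

Contact on the middle of the face is about 12 N. I'll ease off a little and slide towards the hole.

Emit:
servo_tool(
  commands=[0,0,0,0,0,-0.3,1,0,0,0,-2,-0.8,-0.3,1,0,0,0,-4,-1.6,-0.3,1,0,0,0,-6,-2.4,-0.3,1,0,0,0,-8,-3.2,-0.3,1],
)

```text
time: 7.62
eef_pos: [0.4978, 0.174, 0.1076]
tool_rot: [0.685, 0.729, 0.0, 0.0]
force: [1.4, 3.8, 4.6]
gripper_width: 0.029
gripper_force: 41.5
```

Emit:
servo_tool(
  commands=[0,0,0,-1,-0.4,0,1,0,0,0,-2,-0.8,0,1,0,0,0,-3,-1.2,0,1],
)

```text
time: 8.0
eef_pos: [0.4961, 0.1704, 0.107]
tool_rot: [0.685, 0.729, -0.001, -0.0]
force: [-0.3, 0.5, -4.0]
gripper_width: 0.0293
gripper_force: 40.5
```

The contact force has gone and z is lower, so the foot is starting to enter the hole. I'll continue in small steps.

Emit:
servo_tool(
  commands=[0,0,0,-1,-0.5,0,1,0,0,0,-1,-0.5,0.5,1,0,0,0,-1,-0.5,0.5,1],
)

```text
time: 8.38
eef_pos: [0.4958, 0.1697, 0.1065]
tool_rot: [0.685, 0.729, -0.0, -0.0]
force: [-0.5, 0.2, -2.5]
gripper_width: 0.0293
gripper_force: 40.4
```

Emit:
servo_tool(
  commands=[0,0,0,-0.5,-0.4,0,1,0,0,0,-0.5,-0.4,0.5,1,0,0,0,-0.5,-0.4,0.5,1],
)

```text
time: 8.75
eef_pos: [0.4957, 0.1693, 0.1063]
tool_rot: [0.685, 0.729, -0.0, 0.0]
force: [-0.6, -1.0, -2.3]
gripper_width: 0.0295
gripper_force: 40.4
```

Emit:
servo_tool(
  commands=[0,0,0,0,0,0.5,1,0,0,0,0,0,0.5,1],
)

```text
time: 9.0
eef_pos: [0.4957, 0.1693, 0.1058]
tool_rot: [0.685, 0.729, 0.0, 0.0]
force: [0.9, 0.0, -2.3]
gripper_width: 0.0293
gripper_force: 40.5
```

Emit:
servo_tool(
  commands=[0,0,0,0,0,0.4,1,0,0,0,0,0,0.8,1,0,0,0,0,0,0.8,1],
)

```text
time: 9.38
eef_pos: [0.4956, 0.1692, 0.1049]
tool_rot: [0.685, 0.729, -0.0, 0.0]
force: [0.0, -1.5, -3.0]
gripper_width: 0.0294
gripper_force: 40.5
```

Emit:
servo_tool(
  commands=[0,0,0,0,0,0.5,1,0,0,0,0,0,1,1,0,0,0,0,0,1,1],
)

```text
time: 9.75
eef_pos: [0.4956, 0.1692, 0.1039]
tool_rot: [0.685, 0.729, -0.0, 0.0]
force: [-1.5, -2.1, -3.1]
gripper_width: 0.0294
gripper_force: 40.5
```

Emit:
servo_tool(
  commands=[0,0,0,0,0,0.5,1,0,0,0,0,0,1,1,0,0,0,0,0,1.5,1,0,0,0,0,0,1.5,1],
)

```text
time: 10.25
eef_pos: [0.4956, 0.1692, 0.1024]
tool_rot: [0.685, 0.729, -0.0, -0.0]
force: [-1.0, -3.2, -2.4]
gripper_width: 0.0295
gripper_force: 40.6
```

Emit:
servo_tool(
  commands=[0,0,0,-0.5,-0.2,0,1,0,0,0,-0.5,-0.2,0.5,1,0,0,0,-0.5,-0.2,1,1,0,0,0,-0.5,-0.2,1,1],
)

```text
time: 10.75
eef_pos: [0.4956, 0.1689, 0.1015]
tool_rot: [0.685, 0.729, 0.0, 0.0]
force: [0.1, -0.1, -3.5]
gripper_width: 0.0296
gripper_force: 40.5
```

Emit:
servo_tool(
  commands=[0,0,0,0,0,1,1,0,0,0,0,0,2,1,0,0,0,0,0,2,1],
)

```text
time: 11.12
eef_pos: [0.4955, 0.1688, 0.0994]
tool_rot: [0.685, 0.729, -0.0, -0.0]
force: [0.1, -0.0, -3.8]
gripper_width: 0.0296
gripper_force: 40.5
```

Emit:
servo_tool(
  commands=[0,0,0,0,0,1,1,0,0,0,0,0,2,1,0,0,0,0,0,3,1,0,0,0,0,0,4,1,0,0,0,0,0,4,1],
)

```text
time: 11.75
eef_pos: [0.4955, 0.1688, 0.0954]
tool_rot: [0.685, 0.729, -0.0, -0.0]
force: [-0.2, -0.3, -2.8]
gripper_width: 0.0294
gripper_force: 40.4
```

Emit:
servo_tool(
  commands=[0,0,0,0,0,1,1,0,0,0,0,0,2,1,0,0,0,0,0,3,1,0,0,0,0,0,3,1],
)

```text
time: 12.25
eef_pos: [0.4955, 0.1688, 0.0924]
tool_rot: [0.685, 0.729, -0.0, -0.0]
force: [-0.8, -0.4, -3.6]
gripper_width: 0.0292
gripper_force: 40.4
```

Emit:
servo_tool(
  commands=[0,0,0,0,0,1,1,0,0,0,0,0,2,1,0,0,0,0,0,3,1,0,0,0,0,0,4,1,0,0,0,0,0,4,1],
)

```text
time: 12.88
eef_pos: [0.4955, 0.1688, 0.0884]
tool_rot: [0.685, 0.729, -0.0, -0.0]
force: [-0.1, 0.0, -2.8]
gripper_width: 0.0292
gripper_force: 40.4
```

Emit:
servo_tool(
  commands=[0,0,0,0,0,1,1,0,0,0,0,0,2,1,0,0,0,0,0,3,1,0,0,0,0,0,4,1,0,0,0,0,0,4,1],
)

```text
time: 13.5
eef_pos: [0.4955, 0.1688, 0.0844]
tool_rot: [0.685, 0.729, -0.0, -0.0]
force: [0.5, -1.1, -2.7]
gripper_width: 0.0297
gripper_force: 40.5
```

Emit:
servo_tool(
  commands=[0,0,0,0,0,1,1,0,0,0,0,0,2,1,0,0,0,0,0,3,1,0,0,0,0,0,3.7,1,0,0,0,0,0,3.7,1],
)

```text
time: 14.12
eef_pos: [0.4955, 0.1688, 0.0807]
tool_rot: [0.685, 0.729, -0.0, -0.0]
force: [-0.4, -0.2, -3.9]
gripper_width: 0.0292
gripper_force: 40.5
```

Emit:
servo_tool(
  commands=[0,0,0,0,0,0.5,1,0,0,0,0,0,0.8,1,0,0,0,0,0,0.8,1],
)

```text
time: 14.5
eef_pos: [0.4955, 0.1688, 0.08]
tool_rot: [0.685, 0.729, -0.0, -0.0]
force: [0.3, -0.7, -4.0]
gripper_width: 0.0295
gripper_force: 40.5
```

Emit:
servo_tool(
  commands=[0,0,0,0,0,0.5,1,0,0,0,0,0,0.5,1],
)

```text
time: 14.75
eef_pos: [0.4956, 0.1688, 0.0798]
tool_rot: [0.685, 0.729, 0.0, 0.0]
force: [-2.0, -1.0, 3.1]
gripper_width: 0.0296
gripper_force: 41.1
```

Emit:
servo_tool(
  commands=[0,0,0,0,0,0.3,1,0,0,0,0,0,0.3,1],
)

```text
time: 15.0
eef_pos: [0.4956, 0.1688, 0.0797]
tool_rot: [0.685, 0.729, 0.0, 0.0]
force: [-5.6, -1.1, 9.0]
gripper_width: 0.0295
gripper_force: 42.2
```

The collar is seated at 27.9 mm below first contact. I'll unload, release and retreat.

Emit:
servo_tool(
  commands=[0,0,0,0,0,-0.5,1,0,0,0,0,0,-0.5,0,0,0,0,0,0,-0.5,-0.5,0,0,0,0,0,-0.5,-1,0,0,0,0,0,-0.5,-1],
)

```text
time: 15.62
eef_pos: [0.4956, 0.1688, 0.0797]
tool_rot: [0.685, 0.729, 0.0, 0.0]
force: [-0.5, -0.3, 0.1]
gripper_width: 0.0851
gripper_force: 0.0
```

Emit:
servo_tool(
  commands=[0,0,0,0,0,0,-1,0,0,0,0,0,-10,-1,0,0,0,0,0,-40,-1,0,0,0,0,0,-80,-1,0,0,0,0,0,-110,-1],
)

```text
time: 16.25
eef_pos: [0.4958, 0.1689, 0.1921]
tool_rot: [0.685, 0.729, 0.001, 0.0]
force: [0.3, -0.3, -0.6]
gripper_width: 0.0853
gripper_force: 0.0
```

Emit:
servo_tool(
  commands=[0,0,0,-60,0,-20,-1,0,0,0,-120,0,-20,-1,0,0,0,-180,0,-20,-1,0,0,0,-220,0,-20,-1,0,0,0,-220,0,-20,-1],
)

```text
time: 16.88
eef_pos: [0.5091, -0.0532, 0.2103]
tool_rot: [0.686, 0.727, 0.0, 0.0]
force: [0.1, 0.2, -0.4]
gripper_width: 0.0854
gripper_force: 0.0
```

Run:
```python
from m import *
p,d=r.get_image("top"); q,_=r.get_image("scene"); P=cloud("top",d)
a=cv2.resize(p[200:290,200:290],None,fx=4,fy=4,interpolation=2)
b=cv2.resize(q[90:240,160:440],None,fx=1.55,fy=1.55,interpolation=2)[:360]
o=np.zeros((360,360+b.shape[1],3),np.uint8);o[:,:360]=a;o[:b.shape[0],360:]=b
cv2.imwrite("pics/end.png",o)
w=P[215:275,210:270].reshape(-1,3); w=w[(w[:,2]>.09)&(w[:,2]<.12)]; print(len(w),np.median(w,0).round(4),w[:,2].std())
go([0,0,0],0)
```

```text
171 [0.4955 0.1677 0.1012] 0.003051955669337056
t 16.98 pos [ 0.5091 -0.0508  0.2102] F [-0.56  0.95 -0.02] w 0.0853 gf 0.0
shift [  81.7 -505.2  210. ] turn [ 1.000e-02 -3.000e-02  9.349e+01]
```

View pics/end.png

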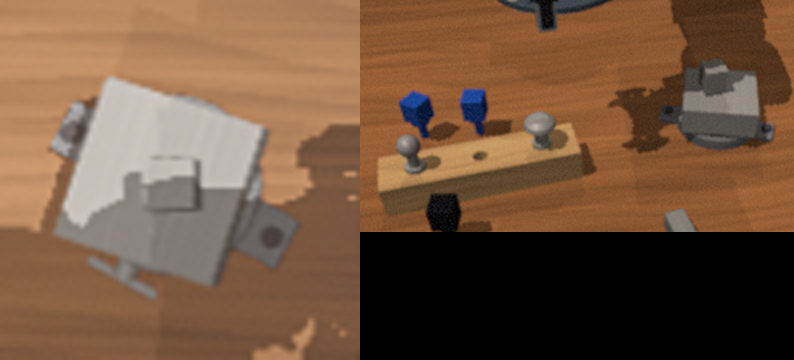

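The stake stands upright in the block at crop (172,183). Its top measures 0.101 m against the expected 0.102 m. The ball and mushroom stakes still stand in the rack.

```bash
python3 -c "
from workcell import r
print(r.job_done())"
```

```text
the job is handed in; nothing more can be done
None
```

The square-headed stake is set in the block's hole with its collar down on the face, released and upright; the job is handed in at about 17 s, but no verdict was returned.

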